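Open the board test fixture's cover and hold it

ROBOT

A 6-joint arm with a two-finger parallel gripper is mounted at the origin on the work surface. World frame = base frame: x ahead of the robot, y to its left, z up, the work surface at z = 0. Lengths are in mm, angles in degrees, forces in N, time in s.
With the tool pointing down it reaches from about 300 to 850 mm from the base axis. Payload 4.2 kg.
Tool frame: the origin (TCP) lies at the centre of the arm's flange, where the gripper is bolted on; the fingertips stand 191 mm ahead of it and the grasp point (between the pads) lies 172 mm ahead of it; y points along the fingers, x is the direction in which the jaws open and shut, and the axes are right-handed (so a half turn about y gives the same grasp; the last joint's range is limited). The gripper opens to 91 mm and grips with 3 to 60 N. Pads are 32 mm wide; open, the fingers measure 118 mm over their backs; the gripper's body (76 mm by 178 mm) begins 60 mm behind the grasp point.
Start: joints at [73.682, 18.312, 89.639, -0, 72.044, -1.146], TCP at [150.484, 554.957, 404.776] pointing down, gripper open.
Joint ranges: [-177.97, 177.97], [-48.28, 115.42], [12.27, 149.76], [-77.06, 257.06], [2.81, 150.46], [-146.56, 146.56]. Speed limits (degrees/s): [147.25, 147.25, 180, 180, 180, 180].

INTERFACE

Orientations are given as [roll, pitch, yaw] about the fixed x, y, z axes, in that order (R = Rz(yaw) Ry(pitch) Rx(roll)).
In Python, from workcell import env gives the robot as it stands.
- The arm moves only by the tool carry_out, never from a script. Its argument "increments" is a list of rows, each a list of 3 entries, a list of its own where there are three numbers: the turn, a rotation vector about the tool's x, y, z in rad, then the shift along the tool's x, y, z in mm, then the closure, from 0 (fully open) to 1 (shut). In form: [[[wx, wy, wz], [dx, dy, dz], claw], ...]. A call has 1 to 10 rows; each row is the pose to reach, as a shift and turn from the pose commanded when the call began, along the tool's axes at that moment; what a row does not reach only later rows make up. A row lasts 1/12 s, in which the tool goes at most 41.7 mm and 7.16 degrees, less where a joint would pass 70% of its speed; a pose out of reach is approached as far as the arm can. A call with a gripper value outside its range is refused whole. The fingers move at their own pace and stop on an object; "force" is the grip in N (left out, the last holds). Time passes only in rows, so rows that repeat a pose let the fingers close. It gives the time, the measured TCP pose, the force and the opening at its end, in the units of the state.
- env.state(): the state, without advancing time (a new reading comes with each control period).
- env.grab_frame(name): name is "scene" or "top" or "wrist"; returns a dict with "frame" (384x512x3 uint8, blue, green, red), "z_map" (384x512 float32, mm along the optical axis (not along the pixel's ray), 0 where there is no reading), "camera_matrix" (3x3 intrinsics, pixels), "rvec" (rotation vector, rad) and "tvec" (3), from world to camera coordinates, as OpenCV has them; the wrist camera has in their place "hand_eye" (4x4, takes a point from camera to tool coordinates, whose origin is the TCP and whose axes are the tool frame's). Camera axes: x right, y down, z forward; pixel columns grow to the right and rows downward; lengths in mm; the calibration is good to about 2 mm. The wrist camera is an equidistant fisheye: a pixel r from the principal point sees the ray r / f radians off the axis. A picture is of the moment at which its call begins: read the wrist's pose just before it.
- env.job_done(): hands the job in, once; it reports no verdict.
The state is a dict: "time_s": time; "qpos": joint angles; "qvel": joint speeds; "effort": joint torques, N m; "ee_pos": TCP position; "ee_rot": TCP orientation; "force": force on the tool from outside, world axes, zero at the start; "torque": the same for the moment, N m; "gripper_width": finger opening in mm.
Only numpy, scipy, OpenCV 4.12 (cv2) and the standard library are available. Lean on these libraries where they do the work, as an engineer would, in place of code of your own. Each camera call takes 0.05 s, during which the arm holds its last target. There are 200 camera calls.

TASK

Open the clear cover of the board test fixture (it has a red handle) so that a colleague can get at the circuit board. First, with the yellow release still at home, tug the cover up to learn whether the hidden catch has snapped on; if it is caught, free it by sliding the yellow release to the green mark, then lift the cover until it stands about 50 degrees open or more. Finish while still holding it there with the gripper, since it falls shut by itself, and leave the board in its nest and everything else on the bench in its place.

Things in the scene. Friction and masses are not known exactly. Their poses are not given: they have to be found in the camera images.
- fixture: test fixture, a fixed grey and black housing 250 (x) x 280 (y) x 70 mm high. Origin: centre of its underside. x points from its front (robot side) to the hinge, y to the left; yawed up to 0.3 rad. A grey rail (x -125 to -80 mm, top z 70 mm) runs along the front, the cover (top z 72 mm) behind it. A catch hidden in the rail may have snapped over the cover or not: unseen, varies
- cover (a joint): opening angle of the cover in rad: 0 closed, 1.3 at most. Aluminium frame with clear window, 178 (x) x 250 (y) x 8 mm, about 0.45 kg, hinged at its far edge, so the near edge with the handle rises. Let go, it falls shut from any angle. If caught, it rises only about 0.04 rad (6 mm at the handle) and then stands firm; if free, it keeps rising at 2 to 3 N on the handle
- cover_handle (a point): middle of the red handle bar on the cover: round, 10 mm thick, 90 mm long, along the fixture's y, on thin posts 45 mm either side; bar centre 40 mm above the cover's top. 155 mm before and 44 mm above the hinge line when closed (fixture x -55, y 0, z 112 mm). Pinch it from above, one finger before and one behind; it turns between the pads as the cover swings
- cover_hinge (a point): middle of the cover's hinge line, which runs along the fixture's y (fixture x +100, y 0, z 68 mm); does not move as the cover opens
- release (a joint): travel of the yellow release slide in m: 0 to 0.005 (home) at the start, 0.030 fully slid, at its stop beside a green mark on the rail. Moves along the fixture's +y against about 2.5 N of friction and stays where left. From about 0.016 on it has pushed the hidden catch (if on) off the cover, and the catch stays off
- release_tab (a point): centre of the top face of the yellow release tab, a block 14 (x) x 16 (y) mm standing 30 mm above the rail top (fixture x -103, y +80 at home, top z 100 mm); moves with the slide; can be pinched from above or pushed from its side
- board: green circuit board 105 x 85 x 5 mm with small parts on it, loose in its nest of brass pins under the cover; stays there. Origin: centre of its underside
- spool: green solder spool 54 mm wide, 42 mm high, a bystander standing on the bench. Origin: centre of its underside
- flux_bottle: amber bottle 40 mm wide, 95 mm high, a bystander standing on the bench. Origin: centre of its underside
- screwdriver: screwdriver with a red handle, 160 mm long, a bystander lying on the bench. Origin: near its middle
- tip_tin: round brass tin 52 mm wide, 26 mm high, a bystander on the bench. Origin: centre of its underside
- multimeter: yellow multimeter 140 x 75 x 34 mm, a bystander lying on the bench. Origin: centre of its underside
- parts_tray: blue parts tray 110 x 150 x 40 mm, a bystander on the bench. Origin: centre of its underside

How it is judged (in metres and radians):
On the way:
1. the gripper tugs the cover up (more than 0.015 rad) while the release is still at home (under 10 mm) (value of joint cover above 0.015 rad and value of joint release below 0.01 m and contact force between the fingers and cover above 0.5 N), for 0.1 s.
At the end, for the whole second after the job is handed in: the cover stands still at more than 0.77 rad (44 degrees) open, carried by the gripper's fingers (contact over 0.5 N), with the board still in its nest (moved under 12 mm, not lifted by 4 mm) (value of joint cover above 0.77 rad and velocity of joint cover between -0.1 and 0.1 rad/s and contact force between the fingers and cover above 0.5 N and z of board in the frame of fixture below 0.034 m and distance of board from where it was at the start of the episode below 0.012 m); the arm keeps its last pose, push and grip.
It fails at once if a bystander on the bench is pushed more than 30 mm from its place (distance of any of spool, flux_bottle, screwdriver, tip_tin, multimeter, parts_tray from where it was at the start of the episode above 0.03 m).
It fails at once if the flux bottle is knocked over (angle between flux_bottle's own z axis and vertical above 0.5 rad).
It also fails if it takes over 54 s, if anything falls off the work surface, if the arm or the gripper's body presses on something with over 40 N, if the wrist force passes 120 N, or if a joint passes its speed limit or range.

## Working session

There is one attempt and no reset: what is moved stays moved. The work goes in short steps, Python scripts to look and compute and a tool call to move; the robot and the scene stay as the last step left them, time stands still between calls to the robot, and variables do not carry over. Pictures are saved under pics/ and viewed, about 8 in all and at most 12, crops included, and the job is handed in when it is done.

Besides the shell and the picture viewer there is one more tool, called in YAML: its name, and indented under it one key for each argument. carry_out: Moves the arm, as the interface text tells. Its arguments: {"type":"object","properties":{"increments":{"type":"array","items":{"type":"array"}},"force":{"type":"number"}},"required":["increments"]}

```bash
ls; mkdir -p pics; cat > h.py <<'E'
import numpy as np, cv2
from workcell import env
from scipy.spatial.transform import Rotation as R
def cloud(f):
    K=f["camera_matrix"];z=f["z_map"].astype(float)
    v,u=np.indices(z.shape)
    P=np.stack([(u-K[0,2])/K[0,0]*z,(v-K[1,2])/K[1,1]*z,z],-1)
    Rm=cv2.Rodrigues(np.array(f["rvec"],float))[0];t=np.array(f["tvec"],float).ravel()
    W=(P-t)@Rm; W[z<=0]=np.nan
    return W
E
python3 - <<'E'
from h import *
for n in("top","scene"):
    f=env.grab_frame(n);cv2.imwrite(f"pics/{n}0.png",f["frame"]);np.savez(n+"0.npz",**f)
print(env.state())
E
```

```text
pics
{'time_s': 0.1, 'qpos': array([ 7.36811225e+01,  1.83482229e+01,  8.96984192e+01,  1.80414857e-03,
        7.20435612e+01, -1.14723329e+00]), 'qvel': array([ 2.57552420e-02,  8.35915082e-03, -2.24957020e-01,  7.19556769e-02,
        1.50093625e-01,  9.39097795e-05]), 'effort': array([ 2.07475678e-03, -4.13330376e+01, -2.32508093e+01,  7.30226515e-02,
        4.22166951e-02, -6.70569989e-05]), 'ee_pos': array([150.45247409, 554.82196999, 404.00841404]), 'ee_rot': array([-89.99647893,   0.09015085,  74.82780105]), 'force': array([-0.57936154,  0.34436243,  0.20720101]), 'torque': array([-0.03238765, -0.01829459, -0.01020809]), 'gripper_width': 91.3613905995249}
```

View pics/top0.png

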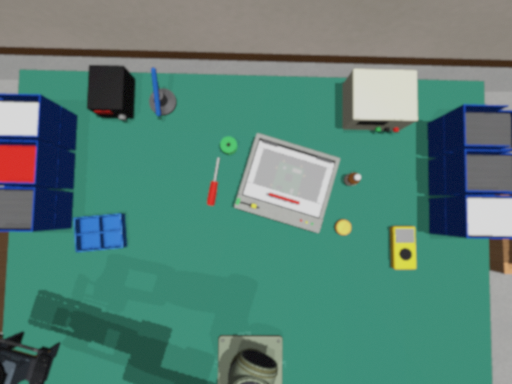

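View pics/scene0.png

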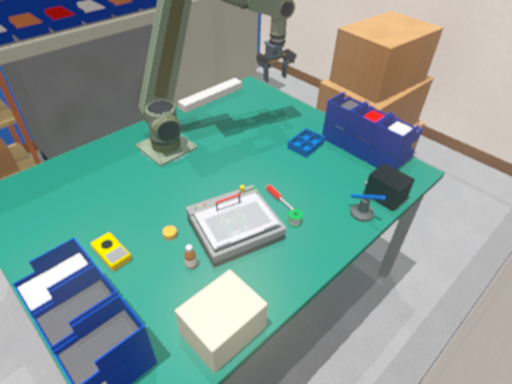

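The top view shows the fixture centred near pixel (287,183), with the red handle at (283,198) and the yellow tab at (254,206). The scene view agrees. Next I measure both.

```bash
python3 - <<'E'
from h import *
f=dict(np.load("top0.npz"));W=cloud(f);hsv=cv2.cvtColor(f["frame"],cv2.COLOR_BGR2HSV)
def ray(px,zp):
    Rm=cv2.Rodrigues(f["rvec"].astype(float))[0];t=f["tvec"].ravel();K=f["camera_matrix"]
    px=np.atleast_2d(px);d=np.c_[(px-K[:2,2])/[K[0,0],K[1,1]],np.ones(len(px))]@Rm;c=-Rm.T@t
    return c+d*((zp-c[2])/d[:,2])[:,None]
H,S,V=hsv[...,0],hsv[...,1],hsv[...,2]
red=((H<8)|(H>172))&(S>120);yel=(H>22)&(H<34)&(S>120)
box=np.zeros_like(red);box[185:215,240:325]=1
for n,m,z in(("handle",red,112),("tab",yel,100)):
    m=m&box;vu=np.argwhere(m)[:,::-1].astype(float)
    p=ray(vu,z);c=p.mean(0);e=np.linalg.svd((p-c)[:,:2])[2][0]
    print(n,len(vu),vu.mean(0),"ray",c.round(1),"dir",np.degrees(np.arctan2(e[1],e[0])),"depth",np.nanmedian(W[m],0).round(1))
# housing outline: non-green within region
m=((W[...,2]>45)&(W[...,2]<130));m[:, :232]=0;m[:,341:]=0;m[:130]=0;m[236:]=0
n,l,st,_=cv2.connectedComponentsWithStats(m.astype(np.uint8));k=1+st[1:,4].argmax()
pts=np.argwhere(l==k)[:,::-1].astype(np.float32);b=cv2.boxPoints(cv2.minAreaRect(pts))
print(ray(b,70).round(1),ray(b.mean(0),70))
for n,(u,v) in dict(bottle=(352,179),tin=(343,228),sp=(228,145),sd=(213,190)).items():print(n,ray((u,v),30).round(0))
print(ray((0,0),0),f["camera_matrix"][0,0],-cv2.Rodrigues(f["rvec"].astype(float))[0].T@f["tvec"].ravel())
E
```

```text
handle 42 [283.33333333 198.0952381 ] ray [545.5 -93.  112. ] dir -105.90036019944552 depth [545.6 -93.  116.7]
tab 14 [253.  205.5] ray [522.   -1.4 100. ] dir 75.93904099468773 depth [522.   -1.4 100.1]
[[ 516.6   59.1   70. ]
 [ 755.2   -8.7   70. ]
 [ 676.7 -281.3   70. ]
 [ 439.2 -209.1   70. ]] [[ 596.0095741  -109.67320102   70.        ]]
bottle [[ 616. -327.   30.]]
tin [[ 454. -297.   30.]]
sp [[721.  84.  30.]]
sd [[572. 129.  30.]]
[[1214.60870079  874.27915837    0.        ]] 346.4774031204762 [ 498.28781788    3.63871741 1160.44159076]
```

Yaw comes out at about -16° and the handle at about (544.5, -93.5, 112). I move above it.

carry_out:
  increments:
    - [[0,1.585,0],[-523,20,-550],0]
    - [[0,1.585,0],[-523,20,-550],0]
    - [[0,1.585,0],[-523,20,-550],0]
    - [[0,1.585,0],[-523,20,-550],0]
    - [[0,1.585,0],[-523,20,-550],0]
    - [[0,1.585,0],[-523,20,-550],0]
    - [[0,1.585,0],[-523,20,-550],0]
    - [[0,1.585,0],[-523,20,-550],0]
    - [[0,1.585,0],[-523,20,-550],0]
    - [[0,1.585,0],[-523,20,-550],0]
  force: 30

```text
time_s: 0.93
ee_pos: [367.0, 197.0, 393.6]
ee_rot: [-90.0, 0.0, 2.9]
force: [0.9, 0.4, -0.4]
gripper_width: 91.7
```

```bash
cat >> h.py <<'E'
def inc(pos,yaw,tilt=0):
    """increment to TCP pos with tool down, jaw yaw; tilt = deg about fixture y (fingers toward -x if +)"""
    s=env.state();A=R.from_euler("xyz",s["ee_rot"],degrees=True)
    B=R.from_euler("z",yaw,degrees=True)*R.from_euler("y",tilt,degrees=True)*R.from_euler("x",-90,degrees=True)
    print("at",s["ee_pos"].round(1),s["ee_rot"].round(2),"t",s["time_s"],"F",s["force"].round(1),"w",s["gripper_width"].round(1))
    print("turn",(A.inv()*B).as_rotvec().round(4),"shift",A.inv().apply(np.array(pos)-s["ee_pos"]).round(1))
E
python3 -c "
from h import *
inc([544.5,-93.5,384],-16)"
```

```text
Traceback (most recent call last):
  File "h.py", line 15, in inc
    print("at",s["ee_pos"].round(1),s["ee_rot"].round(2),"t",s["time_s"],"F",s["force"].round(1),"w",s["gripper_width"].round(1))
                                                                                                     ^^^^^^^^^^^^^^^^^^^^^^^^
AttributeError: 'float' object has no attribute 'round'
```

```bash
sed -i 's/s\["gripper_width"\].round(1)/round(s["gripper_width"],1)/' h.py
python3 -c "
from h import *
inc([544.5,-93.5,384],-16)"
```

```text
at [367.  197.  393.6] [-90.     0.     2.87] t 0.9333 F [ 0.9  0.4 -0.4] w 91.7
turn [-1.000e-04  3.294e-01 -0.000e+00] shift [ 162.7    9.6 -299. ]
```

carry_out:
  increments:
    - [[0,0.33,0],[163,10,-299],0]
    - [[0,0.33,0],[163,10,-299],0]
    - [[0,0.33,0],[163,10,-299],0]
    - [[0,0.33,0],[163,10,-299],0]
    - [[0,0.33,0],[163,10,-299],0]
    - [[0,0.33,0],[163,10,-299],0]
    - [[0,0.33,0],[163,10,-299],0]
    - [[0,0.33,0],[163,10,-299],0]
    - [[0,0.33,0],[163,10,-299],0]
    - [[0,0.33,0],[163,10,-299],0]

```text
time_s: 1.77
ee_pos: [547.1, -92.6, 382.7]
ee_rot: [-90.0, 0.1, -15.9]
force: [-0.2, 0.8, -0.2]
gripper_width: 91.2
```

```bash
python3 - <<'E'
from h import *
inc([544.5,-93.5,284],-16)
f=env.grab_frame("wrist");cv2.imwrite("pics/w1.png",f["frame"]);np.savez("w1.npz",**f)
print(f["hand_eye"].round(2).tolist(),f["camera_matrix"].tolist())
s=env.state();A=R.from_euler("xyz",s["ee_rot"],degrees=True)
K=f["camera_matrix"];T=f["hand_eye"]
def wray(px,zp):
    px=np.atleast_2d(px).astype(float);d=(px-K[:2,2])/[K[0,0],K[1,1]];th=np.linalg.norm(d,axis=1)
    r=np.c_[d*(np.sin(th)/th)[:,None],np.cos(th)]
    r=A.apply(r@T[:3,:3].T);c=A.apply(T[:3,3])+s["ee_pos"]
    return c+r*((zp-c[2])/r[:,2])[:,None]
hsv=cv2.cvtColor(f["frame"],cv2.COLOR_BGR2HSV);H,S,V=cv2.split(hsv)
for n,m,z in(("red",((H<8)|(H>172))&(S>120)&(V>60),112),("yel",(H>22)&(H<34)&(S>120)&(V>60),100),("grn",(H>40)&(H<75)&(S>130),70)):
    k,l,st,ce=cv2.connectedComponentsWithStats(m.astype(np.uint8))
    for i in range(1,k):
        if st[i,4]>40:
            p=wray(np.argwhere(l==i)[:,::-1],z);c=p.mean(0);e=np.linalg.svd((p-c)[:,:2],full_matrices=False)[2][0]
            print(n,st[i,4],ce[i].round(0),c.round(1),np.degrees(np.arctan2(e[1],e[0])).round(1))
E
```

```text
at [547.1 -92.6 382.7] [-9.001e+01  7.000e-02 -1.591e+01] t 1.7667 F [-0.2  0.8 -0.2] w 91.2
turn [ 0.0002  0.0016 -0.0013] shift [-2.1 98.7 -1.5]
[[1.0, -0.0, -0.0, 1.11], [0.0, -0.25, 0.97, 20.17], [-0.0, -0.97, -0.25, 72.24], [0.0, 0.0, 0.0, 1.0]] [[297.3186396354542, 0.0, 250.55577183630024], [0.0, 297.3186396354542, 189.42901080286376], [0.0, 0.0, 1.0]]
red 176 [196.   2.] [548.3  87.8 112. ] -16.5
red 970 [250. 193.] [546.6 -89.  112. ] -106.3
yel 177 [196. 104.] [5.225e+02 2.000e-01 1.000e+02] -5.8
grn 631 [355.   8.] [701.6  60.   70. ] 3.5
```

View pics/w1.png

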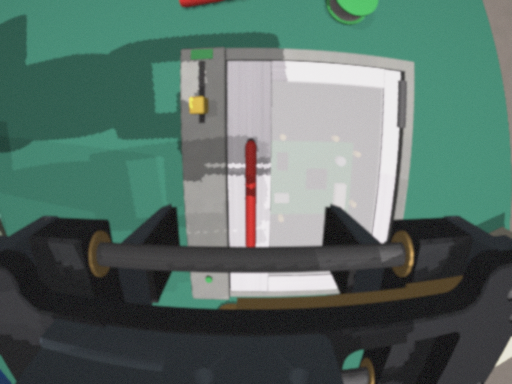

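The wrist view shows the red bar centred between the jaws near column 250, the yellow tab at (198,104) and the green mark at (202,55) on the rail. I descend straight and pinch.

carry_out:
  increments:
    - [[0,0,0],[-1.5,33,0],0]
    - [[0,0,0],[-1.5,66,0],0]
    - [[0,0,0],[-1.5,90,0],0]
    - [[0,0,0],[-1.5,98.5,0],0]
    - [[0,0,0],[-1.5,98.5,0],0]
    - [[0,0,0],[-1.5,98.5,0],1]
    - [[0,0,0],[-1.5,98.5,0],1]
    - [[0,0,0],[-1.5,98.5,0],1]
    - [[0,0,0],[-1.5,98.5,0],1]
    - [[0,0,0],[-1.5,98.5,0],1]
  force: 30

```text
time_s: 2.65
ee_pos: [544.9, -90.1, 286.3]
ee_rot: [-90.0, -0.1, -15.7]
force: [0.6, 0.4, -0.1]
gripper_width: 61.0
```

carry_out:
  increments:
    - [[0,0,0],[0,1,0],1]
    - [[0,0,0],[0,1,0],1]
    - [[0,0,0],[0,1,0],1]
    - [[0,0,0],[0,1,0],1]
    - [[0,0,0],[0,1,0],1]
    - [[0,0,0],[0,1,0],1]
    - [[0,0,0],[0,1,0],1]
    - [[0,0,0],[0,1,0],1]
    - [[0,0,0],[0,1,0],1]
    - [[0,0,0],[0,1,0],1]

```text
time_s: 3.48
ee_pos: [546.2, -90.5, 284.4]
ee_rot: [-90.0, -0.3, -15.7]
force: [6.2, -2.2, -4.6]
gripper_width: 9.2
```

```bash
python3 -c "
from h import *
inc([544.5,-93.5,284],-16)"
```

```text
at [546.2 -90.5 284.4] [-89.99  -0.31 -15.72] t 3.4833 F [ 6.2 -2.2 -4.6] w 9.2
turn [-0.0003  0.005   0.0054] shift [-0.8  0.4 -3.3]
```

carry_out:
  increments:
    - [[0,0,0],[0.5,-1.5,0],1]
    - [[0,0,0],[0.5,-3,0],1]
    - [[0,0,0],[0.5,-4,0],1]
    - [[0,0,0],[0.5,-5,0],1]
    - [[0,0,0],[0.5,-5,0],1]
    - [[0,0,0],[0.5,-5,0],1]
    - [[0,0,0],[0.5,-5,0],1]

```text
time_s: 4.07
ee_pos: [547.2, -90.8, 289.3]
ee_rot: [-90.0, -0.4, -15.7]
force: [7.5, -1.9, -6.1]
gripper_width: 9.4
```

carry_out:
  increments:
    - [[0,0,0],[0,-1,0],1]
    - [[0,0,0],[0,-2,0],1]
    - [[0,0,0],[0,-3,0],1]
    - [[0,0,0],[0,-4,0],1]
    - [[0,0,0],[0,-4,0],1]
    - [[0,0,0],[0,-4,0],1]

```text
time_s: 4.57
ee_pos: [547.6, -90.9, 290.1]
ee_rot: [-90.0, -0.3, -15.7]
force: [14.8, -3.4, -24.6]
gripper_width: 9.3
```

The cover stopped at +5.7 mm while the pull rose to about 25 N, so the catch is on. I lower it, let go and go to the yellow tab.

carry_out:
  increments:
    - [[0,0,0],[0,3,0],1]
    - [[0,0,0],[0,6,0],1]
    - [[0,0,0],[0,9,0],1]
    - [[0,0,0],[0,9,0],0]
    - [[0,0,0],[0,9,0],0]
    - [[0,0,0],[0,9,0],0]
    - [[0,0,0],[0,9,0],0]
    - [[0,0,0],[0,9,0],0]
    - [[0,0,0],[0,9,0],0]
    - [[0,0,0],[0,9,0],0]

```text
time_s: 5.4
ee_pos: [545.1, -90.2, 284.3]
ee_rot: [-90.0, 0.0, -15.7]
force: [0.3, -0.6, -0.5]
gripper_width: 53.1
```

```bash
python3 -c "
from h import *
inc([522,-0.5,320],-15.8);inc([522,-0.5,269],-15.8)"
```

```text
at [545.1 -90.2 284.3] [-8.999e+01  1.000e-02 -1.570e+01] t 5.4 F [ 0.3 -0.6 -0.5] w 53.1
turn [-0.0001  0.0018 -0.0001] shift [-46.5 -35.7  80.1]
at [545.1 -90.2 284.3] [-8.999e+01  1.000e-02 -1.570e+01] t 5.4 F [ 0.3 -0.6 -0.5] w 53.1
turn [-0.0001  0.0018 -0.0001] shift [-46.5  15.3  80.1]
```

carry_out:
  increments:
    - [[0,0,0],[0,-30,0],0]
    - [[0,0,0],[0,-45,0],0]
    - [[0,0,0],[-15,-45,30],0]
    - [[0,0,0],[-35,-45,60],0]
    - [[0,0,0],[-46.5,-45,80],0]
    - [[0,0,0],[-46.5,-45,80],0]
    - [[0,0,0],[-46.5,-45,80],0]
    - [[0,0,0],[-46.5,-45,80],0]

```text
time_s: 6.07
ee_pos: [522.3, -0.8, 329.4]
ee_rot: [-90.0, -0.0, -15.7]
force: [0.4, 0.7, -0.6]
gripper_width: 91.3
```

```bash
python3 - <<'E'
from h import *
inc([522,-0.5,269],-15.8)
f=env.grab_frame("wrist");cv2.imwrite("pics/w2.png",f["frame"])
E
```

```text
at [522.3  -0.8 329.4] [-9.001e+01 -3.000e-02 -1.567e+01] t 6.0667 F [ 0.4  0.7 -0.6] w 91.3
turn [0.0003 0.0022 0.0006] shift [-0.4 60.4  0.3]
```

View pics/w2.png

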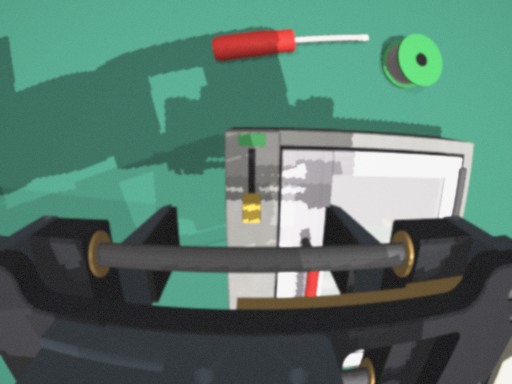

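The tab at (252,208) is centred between the jaws, so I descend and pinch it.

carry_out:
  increments:
    - [[0,0,0],[0,30,0],0]
    - [[0,0,0],[0,52,0],0]
    - [[0,0,0],[0,60,0],0]
    - [[0,0,0],[0,60,0],0.5]
    - [[0,0,0],[0,60,0],1]
    - [[0,0,0],[0,60,0],1]
    - [[0,0,0],[0,60,0],1]
    - [[0,0,0],[0,60,0],1]
    - [[0,0,0],[0,60,0],1]
    - [[0,0,0],[0,60,0],1]
  force: 25

```text
time_s: 6.95
ee_pos: [522.2, -0.6, 269.8]
ee_rot: [-90.0, -0.1, -15.7]
force: [-0.5, 1.0, 0.2]
gripper_width: 47.4
```

carry_out:
  increments:
    - [[0,0,0],[0,0,0],1]
    - [[0,0,0],[0,0,0],1]
    - [[0,0,0],[0,0,0],1]
    - [[0,0,0],[0,0,0],1]
    - [[0,0,0],[0,0,0],1]
    - [[0,0,0],[0,0,0],1]

```text
time_s: 7.45
ee_pos: [522.5, -0.7, 269.3]
ee_rot: [-90.0, -0.1, -15.7]
force: [1.9, -0.5, -1.9]
gripper_width: 13.4
```

Gripped at 13.4 mm. Now I slide it 30 mm along +y (tool z).

carry_out:
  increments:
    - [[0,0,0],[0,0,5],1]
    - [[0,0,0],[0,0,10],1]
    - [[0,0,0],[0,0,15],1]
    - [[0,0,0],[0,0,20],1]
    - [[0,0,0],[0,0,24],1]
    - [[0,0,0],[0,0,27],1]
    - [[0,0,0],[0,0,29],1]
    - [[0,0,0],[0,0,30],1]
    - [[0,0,0],[0,0,30],1]
    - [[0,0,0],[0,0,30],1]

```text
time_s: 8.28
ee_pos: [530.6, 27.8, 269.3]
ee_rot: [-90.1, -0.1, -15.6]
force: [2.6, -6.7, -1.6]
gripper_width: 13.8
```

carry_out:
  increments:
    - [[0,0,0],[0,0,-0.5],0]
    - [[0,0,0],[0,0,-0.5],0]
    - [[0,0,0],[0,0,-0.5],0]
    - [[0,0,0],[0,0,-0.5],0]
    - [[0,0,0],[0,0,-0.5],0]
    - [[0,0,0],[0,0,-0.5],0]
    - [[0,0,0],[0,0,-0.5],0]
    - [[0,0,0],[0,-30,-0.5],0]
    - [[0,0,0],[0,-60,-0.5],0]
    - [[0,0,0],[0,-60,-0.5],0]

```text
time_s: 9.12
ee_pos: [531.7, 27.9, 334.5]
ee_rot: [-89.8, -0.6, -15.7]
force: [1.1, -0.6, 0.2]
gripper_width: 77.8
```

carry_out:
  increments:
    - [[0,0,0],[12,0,-30],0]
    - [[0,0,0],[28,0,-65],0]
    - [[0,0,0],[42,0,-98],0]
    - [[0,0,0],[46.5,0,-110],0]
    - [[0,0,0],[46.5,0,-110],0]
    - [[0,0,0],[46.5,0,-110],0]
    - [[0,0,0],[46.5,0,-110],0]

```text
time_s: 9.7
ee_pos: [544.8, -89.9, 329.0]
ee_rot: [-90.0, 0.1, -15.7]
force: [0.2, -0.2, -0.2]
gripper_width: 91.3
```

```bash
python3 - <<'E'
from h import *
inc([545.8,-91,284.5],-15.8)
f=env.grab_frame("wrist");cv2.imwrite("pics/w3.png",f["frame"])
E
```

```text
at [544.8 -89.9 329. ] [-8.996e+01  6.000e-02 -1.569e+01] t 9.7 F [ 0.2 -0.2 -0.2] w 91.3
turn [-0.0007  0.002  -0.001 ] shift [ 1.3 44.5 -0.8]
```

View pics/w3.png

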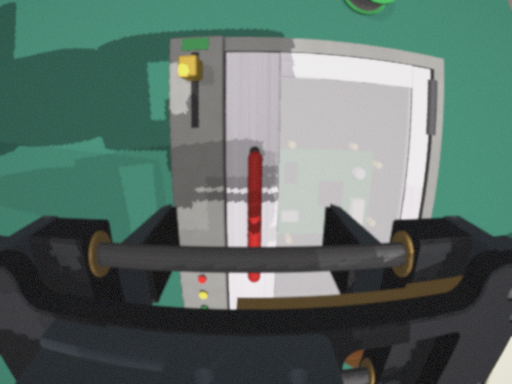

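The tab at (190,67) now sits beside the green mark, and the handle is between the jaws (column 255, rows 148–282). I re-grip it.

carry_out:
  increments:
    - [[0,0,0],[1,25,0],0]
    - [[0,0,0],[1.3,40,0],0]
    - [[0,0,0],[1.3,44,0],0]
    - [[0,0,0],[1.3,44,0],1]
    - [[0,0,0],[1.3,44,0],1]
    - [[0,0,0],[1.3,44,0],1]
    - [[0,0,0],[1.3,44,0],1]
    - [[0,0,0],[1.3,44,0],1]
    - [[0,0,0],[1.3,44,0],1]
    - [[0,0,0],[1.3,44,0],1]
  force: 30

```text
time_s: 10.58
ee_pos: [546.3, -91.1, 285.6]
ee_rot: [-90.0, -0.0, -15.7]
force: [0.2, 0.1, -0.6]
gripper_width: 47.6
```

carry_out:
  increments:
    - [[0,0,0],[0,0,0],1]
    - [[0,0,0],[0,0,0],1]
    - [[0,0,0],[0,0,0],1]
    - [[0,0,0],[0,0,0],1]
    - [[0,0,0],[0,0,0],1]
    - [[0,0,0],[0,0,0],1]

```text
time_s: 11.08
ee_pos: [546.7, -91.1, 285.3]
ee_rot: [-90.0, -0.1, -15.7]
force: [0.2, 0.2, -4.0]
gripper_width: 8.9
```

```bash
python3 - <<'E'
from h import *
inc([546,-91,284.5],-15.7)
a0=np.arctan2(44,-155);r=np.hypot(44,155)
for d in (2,4,7,10,14,18,22,26,30,34,38,42,46,50,54,56):
    a=a0-np.radians(d);print(d,(r*np.cos(a)+155).round(1),-(r*np.sin(a)-44).round(1))
E
```

```text
at [546.7 -91.1 285.3] [-8.999e+01 -8.000e-02 -1.570e+01] t 11.0833 F [ 0.2  0.2 -4. ] w 8.9
turn [-0.0001 -0.0001  0.0015] shift [-0.7  0.8 -0.1]
2 1.6 -5.4
4 3.4 -10.7
7 6.5 -18.6
10 10.0 -26.2
14 15.2 -36.2
18 21.2 -45.7
22 27.8 -54.9
26 35.0 -63.5
30 42.8 -71.6
34 51.1 -79.2
38 59.9 -86.1
42 69.3 -92.4
46 79.0 -98.1
50 89.1 -103.0
54 99.5 -107.3
56 104.8 -109.1
```

carry_out:
  increments:
    - [[0,0,0],[0.8,-2.7,0],1]
    - [[0,0,0],[1.6,-5.4,0],1]
    - [[0,0,0],[2.5,-8,0],1]
    - [[0,0,0],[3.4,-10.7,0],1]
    - [[0,0,0],[5,-14.7,0],1]
    - [[0,0,0],[6.5,-18.6,0],1]
    - [[0,0,0],[8.2,-22.4,0],1]
    - [[0,0,0],[10,-26.2,0],1]
    - [[0,0,0],[12.5,-31.2,0],1]
    - [[0,0,0],[15.2,-36.2,0],1]

```text
time_s: 11.92
ee_pos: [561.1, -95.3, 321.6]
ee_rot: [-90.0, 0.0, -15.7]
force: [4.9, -1.6, -7.8]
gripper_width: 9.0
```

The cover is free and rising with low force, so I continue along the arc.

carry_out:
  increments:
    - [[0,0,0],[2.9,-4.8,0],1]
    - [[0,0,0],[6,-9.5,0],1]
    - [[0,0,0],[9.2,-14.2,0],1]
    - [[0,0,0],[12.6,-18.7,0],1]
    - [[0,0,0],[16.2,-23,0],1]
    - [[0,0,0],[19.8,-27.3,0],1]
    - [[0,0,0],[23.6,-31.4,0],1]
    - [[0,0,0],[27.6,-35.4,0],1]
    - [[0,0,0],[31.7,-39.2,0],1]
    - [[0,0,0],[35.9,-43,0],1]

```text
time_s: 12.75
ee_pos: [594.8, -104.8, 365.2]
ee_rot: [-90.0, 0.2, -15.7]
force: [-5.3, -0.5, 1.0]
gripper_width: 9.0
```

carry_out:
  increments:
    - [[0,0,0],[4.3,-3.5,0],1]
    - [[0,0,0],[8.8,-6.9,0],1]
    - [[0,0,0],[13.4,-10,0],1]
    - [[0,0,0],[18.2,-13.2,0],1]
    - [[0,0,0],[23,-16.1,0],1]
    - [[0,0,0],[27.9,-18.9,0],1]
    - [[0,0,0],[32.9,-21.4,0],1]
    - [[0,0,0],[38,-23.8,0],1]
    - [[0,0,0],[43.2,-26,0],1]
    - [[0,0,0],[48.4,-28.1,0],1]

```text
time_s: 13.58
ee_pos: [641.6, -118.2, 395.0]
ee_rot: [-90.0, 0.0, -15.7]
force: [-5.5, -0.4, 5.3]
gripper_width: 8.9
```

carry_out:
  increments:
    - [[0,0,0],[2.7,-1,0],1]
    - [[0,0,0],[5,-1.8,0],1]
    - [[0,0,0],[5,-1.8,0],1]
    - [[0,0,0],[5,-1.8,0],1]
    - [[0,0,0],[5,-1.8,0],1]
    - [[0,0,0],[5,-1.8,0],1]

```text
time_s: 14.08
ee_pos: [646.6, -119.6, 396.8]
ee_rot: [-90.0, -0.1, -15.7]
force: [-4.9, -0.7, 3.6]
gripper_width: 9.1
```

```bash
python3 - <<'E'
from h import *
s=env.state();print(s["time_s"],s["ee_pos"],s["force"],s["gripper_width"],abs(s["qvel"]).max())
f=env.grab_frame("scene");cv2.imwrite("pics/s2.png",cv2.resize(f["frame"][130:290,150:350],None,fx=3,fy=3))
f=env.grab_frame("scene");W=cloud(f)
o=np.array([546,-91])+55*np.array([.9627,-.2706]);d=W-[o[0],o[1],0]
fx=d[...,0]*.9627-d[...,1]*.2706;fy=d[...,0]*.2706+d[...,1]*.9627
m=(abs(fy)<130)&(abs(fy)>60)&(W[...,2]>85)&(W[...,2]<230)&(abs(fx)<150)
p=np.polyfit(fx[m],W[...,2][m],1);print(m.sum(),"slope deg",np.degrees(np.arctan(-p[0])) ,np.degrees(np.arctan(p[0])))
E
```

```text
14.0833 [ 646.61210982 -119.59017932  396.77331484] [-4.87152606 -0.71631351  3.63185387] 9.11531187251078 0.11990056156397223
1551 slope deg 55.701318624407996 -55.701318624407996
```

View pics/s2.png

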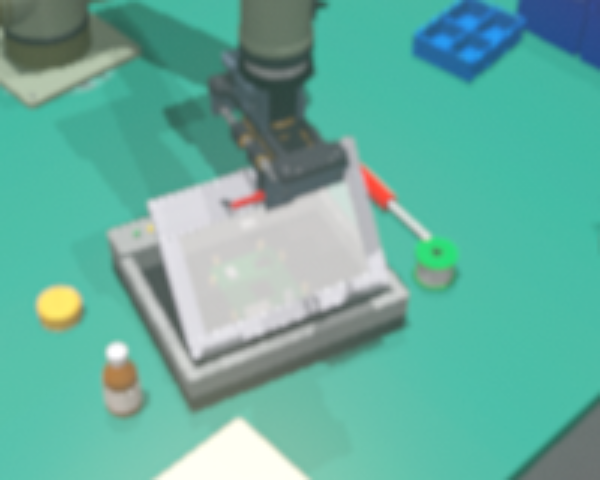

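The picture shows the cover standing open and held by the gripper, with the board in its nest and the bystanders in place. The depth fit gives about 56°, and the arm is still.

```bash
python3 -c "
from h import *
print(env.job_done())
s=env.state();print(s['time_s'],s['ee_pos'],s['gripper_width'])"
```

```text
the job is handed in; nothing more can be done
None
the job is handed in; nothing more can be done
```

The cover is open at about 56°, and I handed the job in with the gripper still holding it.

- **Tug test:** with the release at home, the cover rose 5.7 mm and then stood firm at about 25 N, so the catch was on.
- **Release:** I lowered the cover, pinched the yellow tab and slid it about 30 mm. The wrist view showed it beside the green mark.
- **Lift:** I gripped the handle again and raised the cover along its arc. It came up freely, with forces under about 10 N.

**Last checks:**
- **Angle:** a depth fit of the cover gave 55.7°.
- **Grip:** the fingers were closed on the bar at 9.1 mm, and the arm was still at 14.1 s.
- **Scene:** by eye in one low-resolution picture, the board was in its nest and the bystanders near the fixture were in place. I did not measure their positions.

No check failed or disagreed with another. The hand-in gave no verdict, and the state could not be read after it.

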